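Check the plating on three escutcheons with a sprung gauge probe

TASK

Check the chrome on the three door handle escutcheons on the checking board: take the gauge probe out of its fork rest and, holding it upright, press its sprung tip gently onto the small raised test land of the round one, then the square one, then the oblong one, resting there for about half a second each time so that the tip gives a few millimetres but does not bottom out. Then hang the probe upright by its collar in the fork again and let go. Leave everything else on the bench where it is.

Things in the scene. Friction and masses are not known exactly. Their poses are not given: they have to be found in the camera images.
- probe: hand-held gauge probe hanging upright in the fork rest, about 200 g, loose, no cable. Black square grip 24 x 24 mm (sides along its own x and y) from 6 to 70 mm above the origin; below it an aluminium collar 40 mm across and 6 mm thick, then a round steel shaft 12 mm across reaching 45 mm below the origin, then the thin brass sprung tip. Origin on its axis at the collar's underside; z axis up along the grip, away from the tip
- probe_tip (a point): the end of the probe's brass tip (6 mm across, round-ended), on the probe's axis, 70 mm below the collar's underside when not pressed; it moves with the tip
- plunger (a joint): how far the sprung tip is pushed into the probe, m: 0 free, 0.012 bottomed out. It starts to give at about 1.6 N and stiffens by 0.4 N per mm, to about 6.4 N at the bottom
- rest: fixed steel rest for the probe: base 100 x 90 x 12 mm, a post at its back (+x of its own frame) and on it a level U-shaped fork, its top 110 mm above the bench, 56 mm wide over both prongs, slot 24 mm wide between them and open to the rest's own -x. Nothing stands higher than the fork. Origin on the bench straight below the seat
- rest_seat (a point): where the centre of the collar's underside belongs: on the fork's top face, mid slot, 110 mm above the bench (the slot ends 12 mm behind it, the prongs 26 mm in front of it); same axes as the rest
- board: fixed aluminium checking board 130 x 360 x 18 mm on which the three escutcheons sit in a row 110 mm apart, in any order and turned any way; origin at the centre of its underside, long side along its y
- round_plate: chromed door handle escutcheon, round, 76 mm across, 10 mm thick, fixed on the checking board (which is 18 mm thick), origin at the centre of its underside. A small round raised test land (16 mm across, standing 5 mm above the plate, so 33 mm above the bench) lies 18 mm from its centre along its own +x; a dark flush crosswise slot (8 x 22 mm) lies 14 mm from the centre on the opposite side and is not a test point
- round_plate_land (a point): centre of the top face of the test land on the round escutcheon, 33 mm above the bench; z axis up
- square_plate: chromed door handle escutcheon, square, 66 x 66 mm, 10 mm thick, fixed on the checking board (which is 18 mm thick), origin at the centre of its underside. A small round raised test land (16 mm across, standing 5 mm above the plate, so 33 mm above the bench) lies 16 mm from its centre along its own +x; a dark flush crosswise slot (8 x 22 mm) lies 13 mm from the centre on the opposite side and is not a test point
- square_plate_land (a point): centre of the top face of the test land on the square escutcheon, 33 mm above the bench; z axis up
- oblong_plate: chromed door handle escutcheon, oblong with round ends, 98 x 42 mm, long along its x, 10 mm thick, fixed on the checking board (which is 18 mm thick), origin at the centre of its underside. A small round raised test land (16 mm across, standing 5 mm above the plate, so 33 mm above the bench) lies 28 mm from its centre along its own +x; a dark flush crosswise slot (8 x 22 mm) lies 24 mm from the centre on the opposite side and is not a test point
- oblong_plate_land (a point): centre of the top face of the test land on the oblong escutcheon, 33 mm above the bench; z axis up
- bump_stop: black rubber bump stop, 42 mm across, 36 mm tall, standing; origin at the centre of its underside (bystander, leave it where it is)
- spring_housing: brass detent spring housing, a flanged cylinder 34 mm across and 34 mm tall, standing; origin at the centre of its underside (bystander, leave it where it is)
- pawl: blued steel latch pawl lying flat, about 68 x 35 x 9 mm; origin under its round pivot eye (bystander, leave it where it is)
- screwdriver: screwdriver lying on the bench beyond the checking board, about 200 mm long and 30 mm thick (bystander, leave it where it is)
- screw_tray: grey open tray 110 x 150 x 40 mm; origin at the centre of its underside (bystander, leave it where it is)
- striker: steel striker plate 75 x 40 mm with a low loop, 26 mm tall in all; origin at the centre of its underside (bystander, leave it where it is)
- carton: cardboard carton 60 x 100 x 50 mm; origin at the centre of its underside (bystander, leave it where it is)
There are look-alikes about, which are no part of the job. There is more than one size of the probe; the job needs the smaller. Several things have the shape of the rest; the one meant has the colours described above.

How it is judged:
By the outcome, as a careful person would: the job done as asked, in the order asked, and still so for the second after the job is handed in, with the robot touching nothing.
It also fails if it takes over 58 s, if anything falls off the work surface, if the arm or the gripper's body presses on something with over 40 N, if the wrist force passes 120 N, or if a joint passes its speed limit or range.

ROBOT

A 6-joint arm with a two-finger parallel gripper is mounted at the origin on the work surface. World frame = base frame: x ahead of the robot, y to its left, z up, the work surface at z = 0. Lengths are in m, angles in rad, forces in N, time in s.
With the tool pointing down it reaches from about 0.35 to 0.975 m from the base axis. Payload 4.9 kg.
Tool frame: the origin (TCP) lies at the very end of the fingers, on their centre line; the grasp point (between the pads) lies 19 mm behind it; z points along the fingers, y is the direction in which the jaws open and shut (so a half turn about z gives the same grasp; the last joint's range is limited). The gripper opens to 85 mm and grips with 20 to 120 N. Pads are 22 mm wide; open, the fingers measure 114 mm over their backs; the gripper's body (76 mm by 85 mm) begins 54 mm behind the grasp point. The pads swing forward as they close: fully open they stand 13 mm farther back than shut.
Start: joints at [1.217, 0.053, 1.613, -0, 1.476, -0.119], TCP at [0.145, 0.608, 0.231] pointing down, gripper open.
Joint ranges: [-3.01, 3.01], [-1.01, 2.22], [0.06, 2.58], [-1.02, 4.17], [0.09, 2.62], [-3.14, 3.14]. Speed limits (rad/s): [2.57, 2.57, 3.14, 3.14, 3.14, 3.14].

INTERFACE

Orientations are given as a unit quaternion [x, y, z, w].
In Python, from rig import bot, get_image, calibration, finder gives the robot as it stands.
- The arm moves only by the tool servo_tool, never from a script. Its argument "increments" is a list of rows, each an object with "slide": the shift along the tool's x, y, z in m, a list of three; "turn": the turn, a rotation vector about the tool's x, y, z in rad, a list of three. In form: [{"slide": [tx, ty, tz], "turn": [wx, wy, wz]}, ...]. A call has 1 to 12 rows; each row is the pose to reach, as a shift and turn from the pose commanded when the call began, along the tool's axes at that moment; what a row does not reach only later rows make up. A row lasts 1/8 s, in which the tool goes at most 62.5 mm and 10.7 degrees, less where a joint would pass 70% of its speed; a pose out of reach is approached as far as the arm can. A call with a gripper value outside its range is refused whole. "claw" is the finger opening in m, from 0 to 0.0854, set as the call begins (left out, the last holds). The fingers move at their own pace and stop on an object; "grip_force" is the grip in N (left out, the last holds). Time passes only in rows, so rows that repeat a pose let the fingers close. It gives the time, the measured TCP pose, the force and the opening at its end, in the units of the state.
- bot.observe(): the state, without advancing time (a new reading comes with each control period).
- get_image(name): name is "scene" or "top"; returns (picture, depth): 420x560x3 uint8, red, green, blue; 420x560 float32, m along the optical axis (not along the pixel's ray), 0 where there is no reading.
- calibration(name): a dict with "fx", "fy", "cx", "cy" (pixels), "camera_from_world" (4x4, takes a point from world to camera coordinates). Camera axes: x right, y up, looking along -z (the intrinsics and any distortion apply to the point x, -y, -z); pixel columns grow to the right and rows downward; lengths in m; the calibration is good to about 2 mm. A picture is of the moment at which its call begins. calibration takes no time and is no camera call.
- bot.sign_off(): hands the job in, once; it reports no verdict.
Trained networks look in the newest picture that a camera, given by its name, has taken for a name from the list of things; names that differ only in an ending like _2 or _b are one class to them, and where a whole thing is asked for, a point or a joint stands for the part that bears it (a point fixed in the world has none). Each returns a list of dicts, best first, with "score" (0 to 1); they miss things now and then, are a little off and sometimes report something else, mostly with a low value. They report only what shows in the picture. A call takes as long as a camera call. They do not tell look-alikes from the thing itself.
- finder.look_for(camera, name): "point" ([x, y, z] in m, in world coordinates, good to about 4 mm: the middle of the surface that is visible of it).
- finder.trace(camera, name): "region" (420x560 bool, what is visible of it).
The state is a dict: "time_s": time; "joints": joint angles; "joint_velocities": joint speeds; "effort": joint torques, N m; "position": TCP position; "orientation": TCP orientation; "wrist_force": force on the tool from outside, world axes, zero at the start; "ft_torque": the same for the moment, N m; "grip_width": opening from 0.0 (shut) to 1.0 (fully open).
Only numpy, scipy, OpenCV 4.12 (cv2) and the standard library are available. Lean on these libraries where they do the work, as an engineer would, in place of code of your own. Each camera call takes 0.05 s, during which the arm holds its last target.

## Working session

There is one attempt and no reset: what is moved stays moved. The work goes in short steps, Python scripts to look and compute and a tool call to move; the robot and the scene stay as the last step left them, time stands still between calls to the robot, and variables do not carry over. Pictures are saved under pics/ and viewed, and the job is handed in when it is done.

Besides the shell and the picture viewer there is one more tool, called as name([rows], argument=value, ...), one row to a line, values as JSON. servo_tool: Moves the arm, as the interface text tells. Its arguments: {"type":"object","properties":{"increments":{"type":"array"},"claw":{"type":"number"},"grip_force":{"type":"number"}},"required":["increments"]}

```bash
ls; mkdir -p pics; python3 - <<'E'
from rig import bot,get_image,calibration,finder
import cv2,numpy as np
for c in ["scene","top"]:
    p,d=get_image(c); cv2.imwrite(f"pics/{c}0.png",p[:,:,::-1]); np.savez(f"/tmp/{c}0.npz",p=p,d=d)
    k=calibration(c); print(c,{a:(np.round(v,4).tolist()) for a,v in k.items()})
print(bot.observe())
E
```

```text
pics
scene {'fx': 424.6384, 'fy': 424.6384, 'cx': 284.6605, 'cy': 205.4456, 'camera_from_world': [[0.8168, 0.5767, -0.0158, -0.4692], [-0.4325, 0.6303, 0.6447, 0.1664], [0.3818, -0.5197, 0.7642, -1.3813], [0.0, 0.0, 0.0, 1.0]]}
top {'fx': 485.0012, 'fy': 485.0012, 'cx': 274.7114, 'cy': 198.5288, 'camera_from_world': [[-0.0281, -0.9996, 0.0068, 0.0262], [0.996, -0.0274, 0.0848, -0.5964], [-0.0846, 0.0092, 0.9964, -1.4028], [0.0, 0.0, 0.0, 1.0]]}
{'time_s': 0.1, 'joints': array([ 1.21698408e+00,  5.33226105e-02,  1.61415158e+00,  1.52538559e-05,
        1.47601435e+00, -1.19025821e-01]), 'joint_velocities': array([-0.00075418, -0.0022331 , -0.00272214,  0.00102093, -0.00197337,
       -0.00115555]), 'effort': array([-2.28295567e-04, -3.94900739e+01, -3.71365142e+01, -9.89764908e-05,
        3.94923060e-03, -2.23304272e-05]), 'position': array([0.14521105, 0.60731615, 0.23016932]), 'orientation': array([ 1.17124434e-01,  9.93116795e-01, -9.19795668e-04, -2.29410634e-04]), 'wrist_force': array([ 0.48021218, -0.82243681,  0.49087127]), 'ft_torque': array([ 0.01692724, -0.07324308, -0.00628018]), 'grip_width': 1.0005011382580957}
```

View pics/scene0.png

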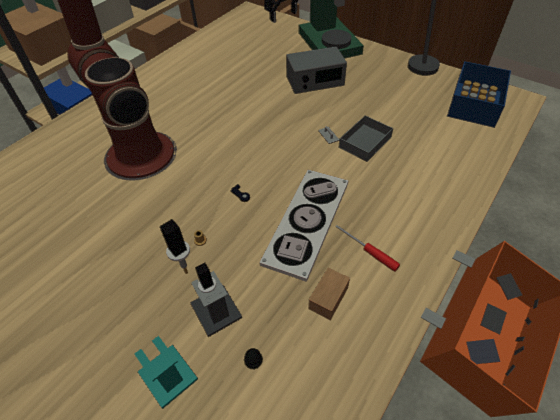

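View pics/top0.png

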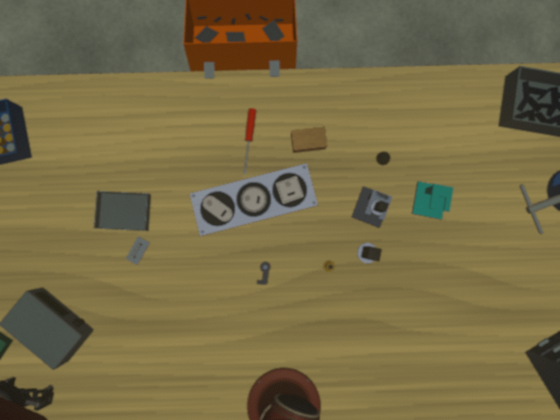

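```bash
cat > h.py <<'E'
import numpy as np,cv2
from rig import calibration
def ray(c,u,v):
    k=calibration(c); T=np.array(k["camera_from_world"]); 
    d=np.array([(u-k["cx"])/k["fx"],-(v-k["cy"])/k["fy"],-1.0])
    R=T[:3,:3]; o=-R.T@T[:3,3]; return o,R.T@d
def unp(c,u,v,d): o,r=ray(c,u,v); return o+r*d
def atz(c,u,v,z): o,r=ray(c,u,v); return o+r*((z-o[2])/r[2])
def cloud(c,D):
    k=calibration(c); T=np.array(k["camera_from_world"]); h,w=D.shape
    v,u=np.mgrid[:h,:w]
    P=np.stack([(u-k["cx"])/k["fx"]*D,-(v-k["cy"])/k["fy"]*D,-D],-1)
    return (P-T[:3,3])@T[:3,:3]
def proj(c,p):
    k=calibration(c); T=np.array(k["camera_from_world"]); q=T[:3,:3]@np.array(p)+T[:3,3]
    return k["cx"]+k["fx"]*q[0]/-q[2], k["cy"]-k["fy"]*q[1]/-q[2]
E
python3 - <<'E'
from h import *
from rig import finder
s=np.load("/tmp/scene0.npz"); t=np.load("/tmp/top0.npz")
a=cv2.resize(s['p'][200:420,120:290],None,fx=3.4,fy=2.7*3.4/2.7,interpolation=cv2.INTER_CUBIC)[:600]
b=cv2.resize(t['p'][140:290,300:480],None,fx=4,fy=4,interpolation=cv2.INTER_CUBIC)
cv2.imwrite("pics/cropA.png",cv2.resize(a,None,fx=.8,fy=.8)[:,:,::-1]); cv2.imwrite("pics/cropB.png",b[:,:,::-1])
b=cv2.resize(t['p'][155:245,180:330],None,fx=5.2,fy=5.2,interpolation=cv2.INTER_CUBIC)
cv2.imwrite("pics/cropC.png",b[:,:,::-1])
for n in ["probe","rest","probe_tip","round_plate","square_plate","oblong_plate","round_plate_land","square_plate_land","oblong_plate_land","board"]:
    for c in ["scene","top"]:
        for r in finder.look_for(c,n): print(n,c,round(r['score'],2),np.round(r['point'],4))
E
```

```text
probe scene 0.95 [ 0.565  -0.2812  0.1485]
probe scene 0.57 [ 0.4495 -0.2457  0.1445]
probe top 0.62 [ 0.5586 -0.2647  0.1631]
probe top 0.6 [ 0.4371 -0.2304  0.1758]
probe top 0.42 [0.596  0.0759 0.0247]
rest scene 0.64 [ 0.5942 -0.2915  0.0121]
rest scene 0.56 [ 0.6029 -0.4596  0.0278]
rest top 0.81 [ 0.5663 -0.2645  0.0108]
rest top 0.7 [ 0.5794 -0.4443  0.0108]
rest top 0.29 [ 0.6221 -0.0317  0.0251]
round_plate scene 0.78 [0.6025 0.0657 0.029 ]
round_plate top 0.87 [0.5963 0.075  0.0267]
square_plate scene 0.56 [ 0.6286 -0.0375  0.0299]
square_plate scene 0.47 [ 0.7753 -0.1083  0.0471]
square_plate top 0.82 [ 0.6221 -0.0333  0.0237]
oblong_plate scene 0.53 [0.5759 0.1744 0.0321]
oblong_plate top 0.75 [0.5744 0.179  0.0289]
round_plate_land scene 0.91 [0.6014 0.066  0.028 ]
round_plate_land top 0.96 [0.5963 0.0748 0.0262]
square_plate_land scene 0.98 [ 0.6258 -0.0407  0.0281]
square_plate_land scene 0.31 [ 0.5906 -0.2934  0.0105]
square_plate_land top 0.79 [ 0.6234 -0.036   0.0238]
square_plate_land top 0.2 [0.5747 0.1795 0.0217]
oblong_plate_land scene 0.75 [0.5784 0.1763 0.0295]
oblong_plate_land top 0.67 [0.5735 0.1793 0.026 ]
oblong_plate_land top 0.19 [0.4606 0.4189 0.0051]
board scene 0.82 [0.6102 0.0302 0.0214]
board scene 0.15 [0.6032 0.0659 0.0261]
board top 0.65 [ 0.7658 -0.0916  0.0538]
board top 0.58 [0.5968 0.0816 0.0187]
```

View pics/cropA.png

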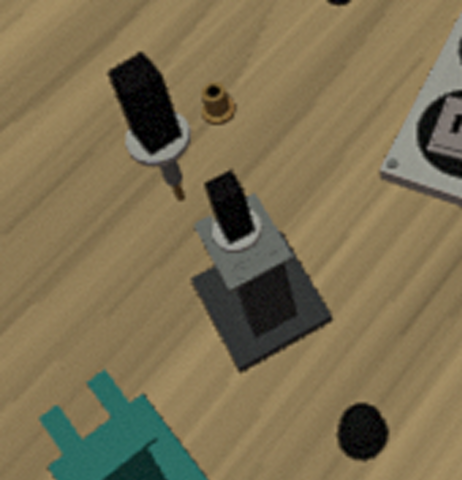

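View pics/cropB.png

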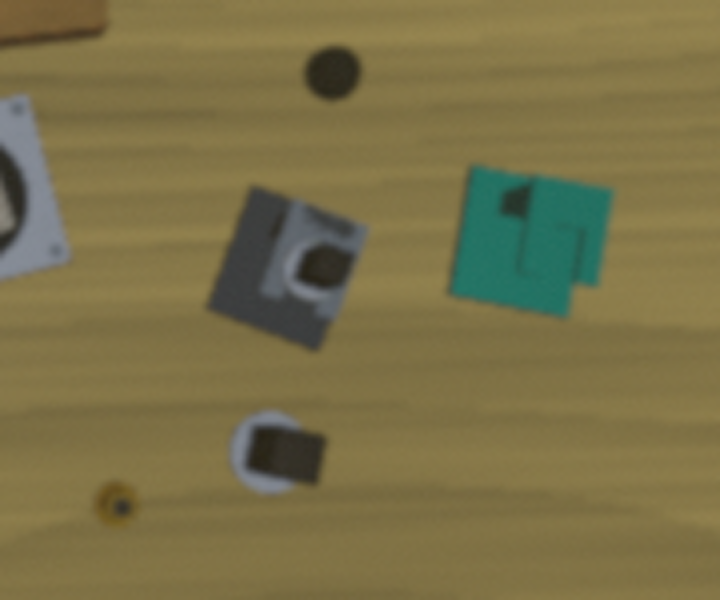

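View pics/cropC.png

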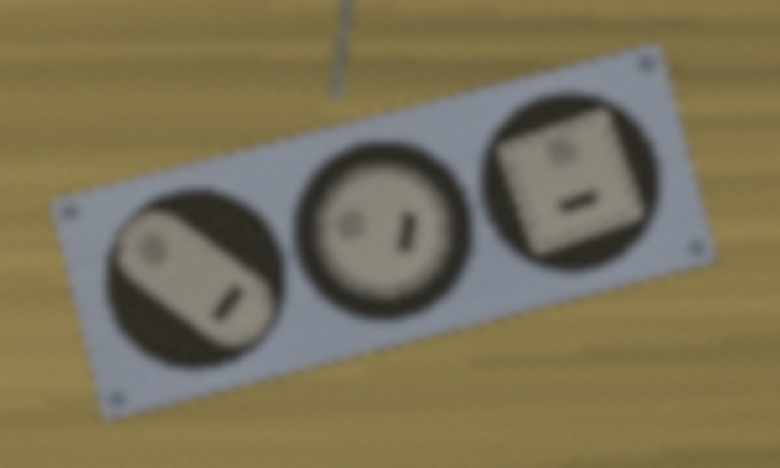

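```bash
python3 - <<'E'
from h import *
D={c:np.load(f"/tmp/{c}0.npz") for c in["scene","top"]}
C={c:cloud(c,D[c]['d']) for c in D}
def rect(P,n):
    r=cv2.minAreaRect((P[:,:2]*1000).astype(np.float32)); print(n,len(P),"zmed",np.median(P[:,2]).round(4),"ctr",np.round(r[0],1),"size",np.round(r[1],1),"ang",round(r[2],1))
for c in C:
    P=C[c].reshape(-1,3)
    for nm,(x0,x1,y0,y1) in dict(restprobe=(.50,.66,-.36,-.20),big=(.40,.50,-.30,-.19)).items():
        Q=P[(P[:,0]>x0)&(P[:,0]<x1)&(P[:,1]>y0)&(P[:,1]<y1)]
        h,e=np.histogram(Q[:,2],bins=np.arange(-0.005,.25,.005)); print(c,nm,[(round(b,3),int(a)) for a,b in zip(h,e) if a])
        for lo,hi in [(.172,.19),(.112,.121),(.105,.113),(.006,.018)]:
            m=Q[(Q[:,2]>lo)&(Q[:,2]<hi)]
            if len(m)>6: rect(m,(lo,hi))
E
```

```text
scene restprobe [(np.float64(-0.005), 934), (np.float64(0.0), 1526), (np.float64(0.005), 98), (np.float64(0.01), 687), (np.float64(0.015), 75), (np.float64(0.02), 21), (np.float64(0.025), 18), (np.float64(0.03), 16), (np.float64(0.035), 20), (np.float64(0.04), 19), (np.float64(0.045), 16), (np.float64(0.05), 26), (np.float64(0.055), 18), (np.float64(0.06), 19), (np.float64(0.065), 23), (np.float64(0.07), 16), (np.float64(0.075), 22), (np.float64(0.08), 24), (np.float64(0.085), 18), (np.float64(0.09), 21), (np.float64(0.095), 22), (np.float64(0.1), 20), (np.float64(0.105), 170), (np.float64(0.11), 336), (np.float64(0.115), 91), (np.float64(0.12), 15), (np.float64(0.125), 16), (np.float64(0.13), 16), (np.float64(0.135), 17), (np.float64(0.14), 9), (np.float64(0.145), 21), (np.float64(0.15), 11), (np.float64(0.155), 20), (np.float64(0.16), 18), (np.float64(0.165), 16), (np.float64(0.17), 19), (np.float64(0.175), 60), (np.float64(0.18), 65), (np.float64(0.185), 1)]
(0.172, 0.19) 134 zmed 0.1799 ctr [ 559.  -273.7] size [24.1 24.2] ang 67.5
(0.112, 0.121) 194 zmed 0.1149 ctr [ 567.7 -278.
[... 2644 characters left out ...]
p.float64(0.12), 4), (np.float64(0.125), 4), (np.float64(0.13), 2), (np.float64(0.135), 7), (np.float64(0.14), 3), (np.float64(0.145), 6), (np.float64(0.15), 4), (np.float64(0.155), 7), (np.float64(0.16), 2), (np.float64(0.165), 7), (np.float64(0.17), 3), (np.float64(0.175), 5), (np.float64(0.18), 4), (np.float64(0.185), 7), (np.float64(0.19), 67), (np.float64(0.195), 100), (np.float64(0.2), 9)]
(0.172, 0.19) 16 zmed 0.1833 ctr [ 438.  -223.3] size [ 1.9 31.6] ang 75.2
(0.112, 0.121) 8 zmed 0.1169 ctr [ 443.3 -227.8] size [12.  42.3] ang 54.9
(0.105, 0.113) 81 zmed 0.1072 ctr [ 434.7 -233.9] size [44.7 52.6] ang 79.3
(0.006, 0.018) 11 zmed 0.0065 ctr [ 459.  -212.1] size [42.2 95.6] ang 58.1
```

```bash
python3 - <<'E'
from h import *
D={c:np.load(f"/tmp/{c}0.npz") for c in["scene","top"]}
ctr=dict(round=(.598,.070),square=(.626,-.0365),oblong=(.5755,.177))
for c in D:
    P=cloud(c,D[c]['d']).reshape(-1,3); 
    B=P[(abs(P[:,0]-.6)<.12)&(abs(P[:,1]-.07)<.2)&(P[:,2]>.012)&(P[:,2]<.04)]
    r=cv2.minAreaRect((B[:,:2]*1000).astype(np.float32)); print(c,"board",r)
    for n,(x,y) in ctr.items():
        Q=P[np.hypot(P[:,0]-x,P[:,1]-y)<.052]
        Q=Q[Q[:,2]>.0]
        h,e=np.histogram(Q[:,2],bins=np.arange(.012,.04,.002)); print(n,h)
        m=Q[(Q[:,2]>.0235)]
        r=cv2.minAreaRect((m[:,:2]*1000).astype(np.float32)); cc=np.array(r[0])/1000
        print("  plate",np.round(r[0],1),np.round(r[1],1),round(r[2],1), "z",np.median(m[:,2]))
        z0=np.median(m[:,2])
        L=m[m[:,2]>z0+.003]; L=L[np.hypot(*(L[:,:2]-cc).T)<.04]
        if len(L):
            g=np.median(L[:,:2],0); 
            L=L[np.hypot(*(L[:,:2]-g).T)<.012]; g=L[:,:2].mean(0)
            print("  land",len(L),np.round(g*1000,1),np.round((g-cc)*1000,1),"ang",np.degrees(np.arctan2(*(g-cc)[::-1])).round(1),"z",np.median(L[:,2]).round(4))
for c,(r0,r1,c0,c1,f) in dict(scene=(160,290,250,360,5)).items():
    cv2.imwrite(f"pics/board_{c}.png",cv2.resize(D[c]['p'][r0:r1,c0:c1],None,fx=4.6,fy=4.6,interpolation=cv2.INTER_CUBIC)[:,:,::-1])
E
```

```text
scene board ((625.6414184570312, 79.2511215209961), (187.1021728515625, 365.798583984375), 13.106082916259766)
round [  0  12  59 163 136  56  62  86 160  95  26  13   5]
  plate [593.6  71.2] [85.8 77.9] 8.3 z 0.028990663492190896
  land 24 [604.1  87. ] [10.5 15.8] ang 56.4 z 0.0348
square [  1  11  80 221 159  81  91 122 138  94  29  13   2]
  plate [624.8 -37.2] [65.6 99.9] 17.7 z 0.02831455685317784
  land 25 [637.7 -31.1] [12.9  6.1] ang 25.4 z 0.0341
oblong [  0   5  66 148 130  68  44  66 109  71  29   5   3]
  plate [576.9 176. ] [96.9 82.6] 64.4 z 0.02886926476226434
  land 20 [590.2 197.3] [13.3 21.3] ang 58.1 z 0.0333
top board ((626.021728515625, 80.17570495605469), (187.1973114013672, 360.184814453125), 13.117631912231445)
round [ 41  87 117 117  87  92 110 121  89  53  17  11   2]
  plate [601.6  72.2] [74.9 92.2] 66.9 z 0.027301701423666683
  land 19 [600.1  87. ] [-1.5 14.8] ang 95.8 z 0.0337
square [ 39  95 115 109 122 101 110 103  84  39  11   7   5]
  plate [620.3 -32.1] [76.6 89.8] 28.4 z 0.02703216766594795
  land 20 [634.8 -28.9] [14.5  3.2] ang 12.3 z 0.0342
oblong [ 33 115 142 128 123  96  94  88  64  40  22   7   1]
  plate [571.6 178. ] [72.6 83.8] 1.3 z 0.02738517358221672
  land 7 [580.1 186. ] [8.5 8. ] ang 43.5 z 0.0318
```

View pics/board_scene.png

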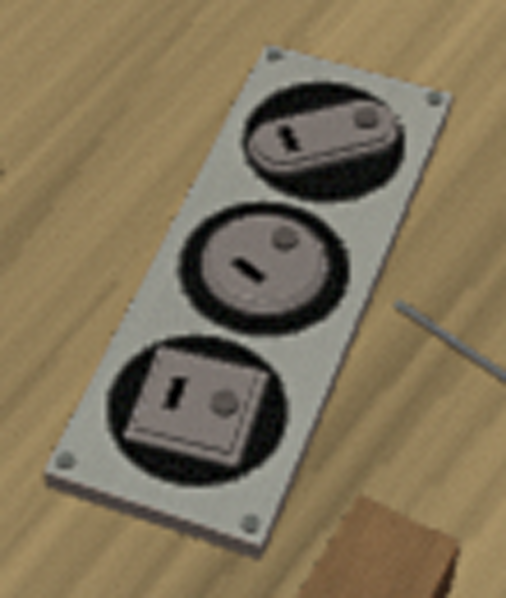

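```bash
python3 - <<'E'
from h import *
S=dict(scene=(4.6,250,160,dict(oblong=((365,118),(288,137)),round=((286,238),(248,269)),square=((225,402),(176,393)))),
 top=(5.2,180,155,dict(oblong=((152,250),(229,304)),round=((351,224),(407,232)),square=((562,151),(577,203)))))
for c,(f,u0,v0,d) in S.items():
    for n,(a,b) in d.items():
        A=atz(c,(a[0]+.5)/f-.5+u0,(a[1]+.5)/f-.5+v0,.033)[:2]; Bq=atz(c,(b[0]+.5)/f-.5+u0,(b[1]+.5)/f-.5+v0,.028)[:2]
        w=dict(oblong=(28,24),round=(18,14),square=(16,13))[n]
        print(c,n,"land",np.round(A*1000,1),"dist",round(1000*np.linalg.norm(A-Bq),1),"expect",sum(w),"ang",np.degrees(np.arctan2(*(A-Bq)[::-1])).round(1),"ctr",np.round((A*w[1]+Bq*w[0])/sum(w)*1000,1))
# refine: local darkness centroid of land
D={c:np.load(f"/tmp/{c}0.npz") for c in["scene","top"]}
for c,(f,u0,v0,d) in S.items():
    g=cv2.cvtColor(D[c]['p'],cv2.COLOR_RGB2GRAY).astype(float)
    for n,(a,b) in d.items():
        u=(a[0]+.5)/f-.5+u0; v=(a[1]+.5)/f-.5+v0
        for it in range(4):
            yy,xx=np.mgrid[:420,:560]; R=4.2; m=np.hypot(xx-u,yy-v)<R
            bg=np.percentile(g[m],85); w=np.clip(bg-3-g,0,40)*m; 
            u,v=(w*xx).sum()/w.sum(),(w*yy).sum()/w.sum()
        print(c,n,"refined px",round(u,2),round(v,2),np.round(atz(c,u,v,.033)[:2]*1000,1))
E
```

```text
scene oblong land [591.  200.9] dist 50.2 expect 52 ang 47.9 ctr [572.8 180.8]
scene round land [603.1  90.2] dist 30.4 expect 32 ang 75.2 ctr [598.7  73.7]
scene square land [639.5 -29.2] dist 29.2 expect 29 ang 15.4 ctr [624.  -33.5]
top oblong land [589.4 202.6] dist 52.5 expect 52 ang 53.4 ctr [572.5 179.8]
top round land [601.   90.4] dist 31.7 expect 32 ang 81.0 ctr [598.2  72.8]
top square land [639.1 -29.6] dist 30.3 expect 29 ang 14.9 ctr [623.  -33.9]
scene oblong refined px 329.24 185.29 [591.7 201.2]
scene round refined px 311.47 211.65 [603.   88.8]
scene square refined px 298.41 247.4 [640.  -30.4]
top oblong refined px 208.96 202.47 [590.  202.2]
top round refined px 246.63 197.65 [601.1  91.8]
top square refined px 287.17 182.56 [642.3 -28.2]
```

```bash
cat > tool.py <<'E'
import numpy as np,sys
from scipy.spatial.transform import Rotation as Rn
from rig import bot
def st():
    s=bot.observe(); R=Rn.from_quat(s['orientation']).as_matrix(); return s,np.array(s['position']),R
def plan(*wps,yaw=None):
    """wps world TCP targets -> slides from current measured pose; yaw: tool y direction deg"""
    s,p,R=st()
    print("t",round(s['time_s'],2),"pos",p.round(4),"yaw_y",np.degrees(np.arctan2(R[1,1],R[0,1])).round(2),"tilt z",R[:,2].round(4),"F",np.round(s['wrist_force'],2),"grip",round(s['grip_width'],3),"q",np.round(s['joints'],2))
    for w in wps: print("  ->",w,"slide",(R.T@(np.array(w)-p)).round(4))
    if yaw is not None:
        a=np.radians(yaw); Rt=np.column_stack([[np.sin(a),-np.cos(a),0],[np.cos(a),np.sin(a),0],[0,0,-1]])
        Rt[:,0]=np.cross(Rt[:,1],Rt[:,2])
        print("  turn",Rn.from_matrix(R.T@Rt).as_rotvec().round(4))
E
python3 - <<'E'
from tool import *
plan([.3,.48,.30],[.5,.25,.31],[.558,-.273,.24],yaw=67.5)
E
```

```text
t 1.1 pos [0.1454 0.6078 0.2313] yaw_y 76.55 tilt z [ 0.  0. -1.] F [-0.87  0.09  0.32] grip 1.001 q [ 1.22  0.05  1.61 -0.    1.48 -0.12]
  -> [0.3, 0.48, 0.3] slide [-0.1801 -0.0884 -0.0687]
  -> [0.5, 0.25, 0.31] slide [-0.4281 -0.2655 -0.0787]
  -> [0.558, -0.273, 0.24] slide [-0.6062 -0.7607 -0.0087]
  turn [0.     0.     0.1579]
```

servo_tool([
  {"slide": [-0.03,-0.015,-0.04],"turn": [0,0,0]},
  {"slide": [-0.08,-0.04,-0.06],"turn": [0,0,0.04]},
  {"slide": [-0.13,-0.064,-0.07],"turn": [0,0,0.08]},
  {"slide": [-0.18,-0.09,-0.075],"turn": [0,0,0.12]},
  {"slide": [-0.23,-0.125,-0.08],"turn": [0,0,0.158]},
  {"slide": [-0.28,-0.16,-0.08],"turn": [0,0,0.158]},
  {"slide": [-0.33,-0.196,-0.08],"turn": [0,0,0.158]},
  {"slide": [-0.38,-0.23,-0.08],"turn": [0,0,0.158]},
  {"slide": [-0.42,-0.272,-0.08],"turn": [0,0,0.158]},
  {"slide": [-0.44,-0.33,-0.08],"turn": [0,0,0.158]},
  {"slide": [-0.46,-0.388,-0.08],"turn": [0,0,0.158]},
  {"slide": [-0.48,-0.446,-0.08],"turn": [0,0,0.158]},
], claw=0.0854, grip_force=60)

```text
time_s: 2.6
position: [0.5084, 0.0605, 0.3115]
orientation: [0.195, 0.981, 0.0, 0.0]
wrist_force: [1.2, 0.6, -0.3]
grip_width: 1.0
```

```bash
python3 - <<'E'
from tool import *
plan([.558,-.273,.30],[.558,-.273,.24],yaw=67.5)
E
```

```text
t 2.6 pos [0.5084 0.0605 0.3115] yaw_y 67.5 tilt z [ 8.e-04 -0.e+00 -1.e+00] F [ 1.21  0.62 -0.33] grip 1.0 q [-0.03 -0.26  1.77  0.    1.63 -1.21]
  -> [0.558, -0.273, 0.3] slide [-0.1734 -0.2891  0.0115]
  -> [0.558, -0.273, 0.24] slide [-0.1733 -0.2891  0.0715]
  turn [0.0003 0.0007 0.0001]
```

servo_tool([
  {"slide": [-0.025,-0.045,0.0],"turn": [0,0,0]},
  {"slide": [-0.055,-0.095,0.0],"turn": [0,0,0]},
  {"slide": [-0.085,-0.145,0.0],"turn": [0,0,0]},
  {"slide": [-0.115,-0.195,0.01],"turn": [0,0,0]},
  {"slide": [-0.145,-0.245,0.03],"turn": [0,0,0]},
  {"slide": [-0.168,-0.282,0.05],"turn": [0,0,0]},
  {"slide": [-0.173,-0.29,0.07],"turn": [0,0,0]},
  {"slide": [-0.173,-0.29,0.07],"turn": [0,0,0]},
])

```text
time_s: 3.6
position: [0.5562, -0.271, 0.2386]
orientation: [0.195, 0.981, 0.001, -0.002]
wrist_force: [-1.0, -0.4, -0.4]
grip_width: 1.0
```

```bash
python3 - <<'E'
from tool import *
from rig import get_image
import cv2
plan([.5584,-.2728,.13],yaw=67.5)
for c in ["scene","top"]:
    p,d=get_image(c); q=p[190:400,100:320] if c=="scene" else p[130:310,290:480]
    cv2.imwrite(f"pics/pre_{c}.png",cv2.resize(q,None,fx=2.7,fy=2.7,interpolation=cv2.INTER_CUBIC)[:,:,::-1])
E
```

```text
t 3.6 pos [ 0.5562 -0.271   0.2386] yaw_y 67.46 tilt z [-0.004  0.003 -1.   ] F [-0.95 -0.4  -0.44] grip 1.0 q [-0.57  0.04  1.62  0.    1.49 -1.75]
  -> [0.5584, -0.2728, 0.13] slide [-0.0032 -0.0009  0.1086]
  turn [ 0.0012 -0.0048 -0.0007]
```

View pics/pre_scene.png

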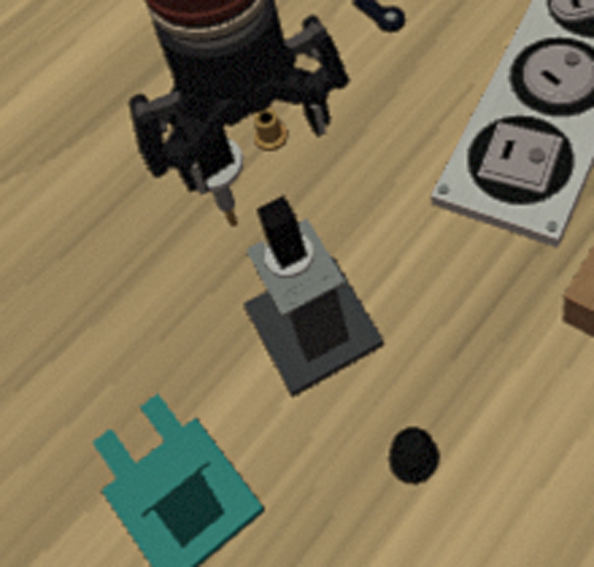

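View pics/pre_top.png

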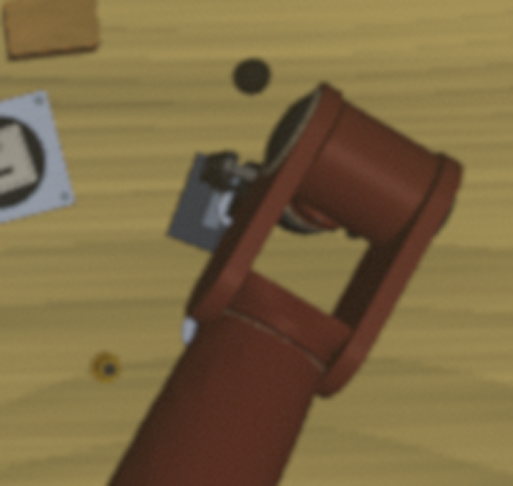

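servo_tool([
  {"slide": [-0.001,0,0.02],"turn": [0,0,0]},
  {"slide": [-0.001,0,0.05],"turn": [0,0,0]},
  {"slide": [-0.001,0,0.08],"turn": [0,0,0]},
  {"slide": [-0.001,0,0.1],"turn": [0,0,0]},
  {"slide": [-0.001,0,0.111],"turn": [0,0,0]},
  {"slide": [-0.001,0,0.111],"turn": [0,0,0]},
  {"slide": [-0.001,0,0.111],"turn": [0,0,0]},
])

```text
time_s: 4.58
position: [0.559, -0.2726, 0.1317]
orientation: [0.195, 0.981, -0.0, 0.001]
wrist_force: [0.3, -0.4, 0.9]
grip_width: 1.002
```

```bash
python3 - <<'E'
from tool import *
from rig import get_image
import cv2
plan([.5584,-.2728,.13],yaw=67.5)
for c in ["scene"]:
    p,d=get_image(c); q=p[220:360,140:300] if c=="scene" else p[130:310,290:480]
    cv2.imwrite(f"pics/pre2_{c}.png",cv2.resize(q,None,fx=4,fy=4,interpolation=cv2.INTER_CUBIC)[:,:,::-1])
E
```

```text
t 4.58 pos [ 0.559  -0.2726  0.1317] yaw_y 67.5 tilt z [ 0.002  -0.0013 -1.    ] F [ 0.28 -0.44  0.86] grip 1.002 q [-0.57  0.12  1.71 -0.    1.31 -1.75]
  -> [0.5584, -0.2728, 0.13] slide [ 0.0005 -0.0004  0.0017]
  turn [-0.0004  0.0023 -0.0001]
```

View pics/pre2_scene.png

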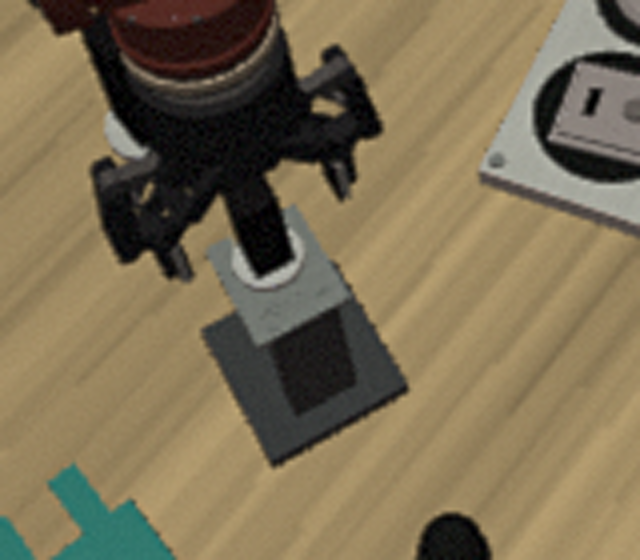

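servo_tool([
  {"slide": [0,0,0],"turn": [0,0,0]},
  {"slide": [0,0,0],"turn": [0,0,0]},
  {"slide": [0,0,0],"turn": [0,0,0]},
  {"slide": [0,0,0],"turn": [0,0,0]},
  {"slide": [0,0,0],"turn": [0,0,0]},
  {"slide": [0,0,0],"turn": [0,0,0]},
], claw=0.0, grip_force=60)

```text
time_s: 5.38
position: [0.5583, -0.2722, 0.1305]
orientation: [0.195, 0.981, -0.0, 0.0]
wrist_force: [0.3, -0.3, 0.5]
grip_width: 0.273
```

```bash
python3 - <<'E'
from tool import *
plan([.5584,-.2728,.23],yaw=67.5)
E
```

```text
t 5.38 pos [ 0.5583 -0.2722  0.1305] yaw_y 67.5 tilt z [ 3.e-04 -2.e-04 -1.e+00] F [ 0.27 -0.35  0.53] grip 0.273 q [-0.57  0.12  1.71 -0.    1.31 -1.75]
  -> [0.5584, -0.2728, 0.23] slide [-0.0003 -0.0005 -0.0995]
  turn [-0.0001  0.0003 -0.0001]
```

servo_tool([
  {"slide": [0,0,-0.01],"turn": [0,0,0]},
  {"slide": [0,0,-0.03],"turn": [0,0,0]},
  {"slide": [0,0,-0.055],"turn": [0,0,0]},
  {"slide": [0,0,-0.08],"turn": [0,0,0]},
  {"slide": [0,0,-0.1],"turn": [0,0,0]},
  {"slide": [0,0,-0.1],"turn": [0,0,0]},
  {"slide": [0,0,-0.1],"turn": [0,0,0]},
])

```text
time_s: 6.25
position: [0.5578, -0.2719, 0.2295]
orientation: [0.195, 0.981, 0.0, -0.001]
wrist_force: [0.0, 0.2, -2.1]
grip_width: 0.273
```

```bash
python3 - <<'E'
from tool import *
from rig import get_image
from h import *
import cv2
plan([.602,.0905,.22],yaw=67.5)
for c in ["scene"]:
    p,d=get_image(c); np.savez("/tmp/lift.npz",p=p,d=d); q=p[190:330,140:300]
    cv2.imwrite(f"pics/lift_{c}.png",cv2.resize(q,None,fx=4,fy=4,interpolation=cv2.INTER_CUBIC)[:,:,::-1])
    P=cloud(c,d).reshape(-1,3); Q=P[(np.hypot(P[:,0]-.558,P[:,1]+.2725)<.035)&(P[:,2]>.125)]
    for z in np.arange(.125,.26,.006):
        m=Q[abs(Q[:,2]-z)<.003]
        if len(m): print(round(z,3),len(m),m[:,:2].mean(0).round(4),np.ptp(m[:,0]).round(3),np.ptp(m[:,1]).round(3))
    print([proj(c,[.5583,-.2722,z]) for z in (.14,.21)])
E
```

```text
t 6.25 pos [ 0.5578 -0.2719  0.2295] yaw_y 67.49 tilt z [-1.1e-03  7.0e-04 -1.0e+00] F [ 0.02  0.21 -2.06] grip 0.273 q [-0.57  0.04  1.62  0.    1.47 -1.75]
  -> [0.602, 0.0905, 0.22] slide [0.0979 0.3517 0.0097]
  turn [ 0.0003 -0.0013 -0.0001]
0.143 3 [ 0.5601 -0.2736] 0.003 0.004
0.149 5 [ 0.5593 -0.2734] 0.005 0.003
0.155 4 [ 0.5598 -0.2738] 0.002 0.004
0.161 3 [ 0.5608 -0.2735] 0.001 0.006
0.167 6 [ 0.5604 -0.2759] 0.01 0.006
0.173 10 [ 0.5621 -0.2738] 0.006 0.013
0.179 8 [ 0.5623 -0.2751] 0.007 0.007
0.185 8 [ 0.5619 -0.2744] 0.006 0.008
0.191 1 [ 0.5636 -0.2759] 0.0 0.0
0.209 12 [ 0.5719 -0.2794] 0.016 0.032
0.215 95 [ 0.5673 -0.2779] 0.032 0.037
0.221 25 [ 0.5683 -0.2779] 0.028 0.025
0.227 22 [ 0.5685 -0.2781] 0.01 0.02
0.233 29 [ 0.5685 -0.2756] 0.02 0.04
0.239 37 [ 0.5671 -0.2786] 0.021 0.043
0.245 54 [ 0.566  -0.2778] 0.031 0.045
0.251 44 [ 0.5658 -0.2786] 0.031 0.044
0.257 50 [ 0.568  -0.2746] 0.019 0.046
[(np.float64(205.06211411321908), np.float64(277.63581510953094)), (np.float64(199.60237286567764), np.float64(259.96920075603305))]
```

View pics/lift_scene.png

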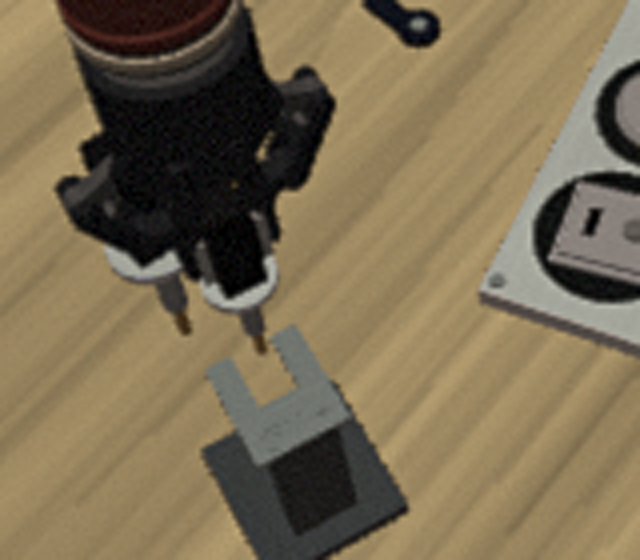

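servo_tool([
  {"slide": [0.008,0.03,0],"turn": [0,0,0]},
  {"slide": [0.022,0.08,0],"turn": [0,0,0]},
  {"slide": [0.037,0.132,0],"turn": [0,0,0]},
  {"slide": [0.052,0.186,0],"turn": [0,0,0]},
  {"slide": [0.067,0.24,0],"turn": [0,0,0]},
  {"slide": [0.08,0.29,0.01],"turn": [0,0,0]},
  {"slide": [0.092,0.33,0.03],"turn": [0,0,0]},
  {"slide": [0.098,0.351,0.055],"turn": [0,0,0]},
  {"slide": [0.098,0.352,0.075],"turn": [0,0,0]},
  {"slide": [0.098,0.352,0.088],"turn": [0,0,0]},
  {"slide": [0.098,0.352,0.088],"turn": [0,0,0]},
  {"slide": [0.098,0.352,0.088],"turn": [0,0,0]},
])

```text
time_s: 7.8
position: [0.6031, 0.0897, 0.1433]
orientation: [0.196, 0.981, 0.0, 0.001]
wrist_force: [0.6, -0.4, -0.9]
grip_width: 0.271
```

```bash
cat > look.py <<'E'
from tool import *
from rig import get_image
from h import *
import sys,cv2
x,y,tag=float(sys.argv[1]),float(sys.argv[2]),sys.argv[3]
s,p0,R=st(); plan([x,y,.1375],[x,y,.1185],yaw=67.5)
p,d=get_image("scene"); u,v=map(int,proj("scene",[x,y,.04]))
q=p[max(v-45,0):v+40,u-50:u+50]; f=6
q=cv2.resize(q,None,fx=f,fy=f,interpolation=cv2.INTER_CUBIC).copy()
for pt,col in (([p0[0],p0[1],p0[2]-.0905],(0,255,0)),([x,y,.033],(255,0,0))):
    a,b=proj("scene",pt); cv2.circle(q,(int((a-u+50+.5)*f),int((b-max(v-45,0)+.5)*f)),3,col,1)
cv2.imwrite(f"pics/{tag}.png",q[:,:,::-1])
E
python3 look.py .602 .0905 hov1
```

```text
t 7.8 pos [0.6031 0.0897 0.1433] yaw_y 67.42 tilt z [ 1.6e-03 -1.0e-04 -1.0e+00] F [ 0.63 -0.36 -0.95] grip 0.271 q [ 0.03  0.08  1.73 -0.    1.33 -1.15]
  -> [0.602, 0.0905, 0.1375] slide [0.0013 0.0003 0.0058]
  -> [0.602, 0.0905, 0.1185] slide [0.0014 0.0003 0.0248]
  turn [ 0.0006  0.0015 -0.0014]
```

View pics/hov1.png

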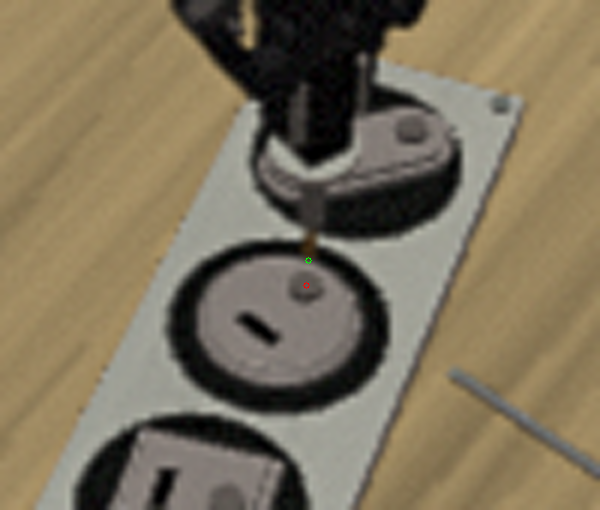

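servo_tool([
  {"slide": [0.001,0,0.009],"turn": [0,0,0]},
  {"slide": [0.001,0,0.015],"turn": [0,0,0]},
  {"slide": [0.001,0,0.019],"turn": [0,0,0]},
  {"slide": [0.001,0,0.022],"turn": [0,0,0]},
  {"slide": [0.001,0,0.024],"turn": [0,0,0]},
  {"slide": [0.001,0,0.024],"turn": [0,0,0]},
])

```text
time_s: 8.6
position: [0.6015, 0.091, 0.1186]
orientation: [0.195, 0.981, -0.0, -0.0]
wrist_force: [-2.3, 0.7, 2.1]
grip_width: 0.271
```

```bash
python3 look.py .602 .0905 press1
```

```text
t 8.6 pos [0.6015 0.091  0.1186] yaw_y 67.5 tilt z [-1.e-04 -1.e-04 -1.e+00] F [-2.32  0.66  2.15] grip 0.271 q [ 0.03  0.11  1.75 -0.    1.28 -1.15]
  -> [0.602, 0.0905, 0.1375] slide [-0.0007 -0.0003 -0.0189]
  -> [0.602, 0.0905, 0.1185] slide [-0.0007 -0.0003  0.0001]
  turn [-0.0001 -0.0001  0.    ]
```

View pics/press1.png

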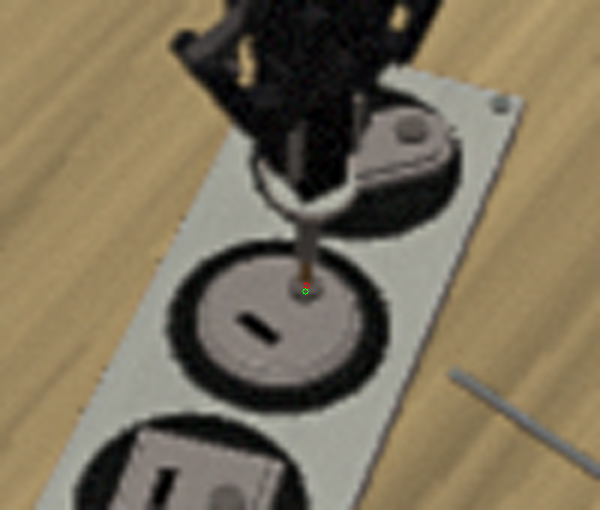

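servo_tool([
  {"slide": [0,0,0],"turn": [0,0,0]},
  {"slide": [0,0,0],"turn": [0,0,0]},
  {"slide": [0,0,0],"turn": [0,0,0]},
  {"slide": [0,0,-0.01],"turn": [0,0,0]},
  {"slide": [0,0,-0.025],"turn": [0,0,0]},
  {"slide": [-0.012,-0.015,-0.03],"turn": [0,0,0]},
  {"slide": [-0.037,-0.045,-0.03],"turn": [0,0,0]},
  {"slide": [-0.063,-0.075,-0.03],"turn": [0,0,0]},
  {"slide": [-0.078,-0.093,-0.03],"turn": [0,0,0]},
  {"slide": [-0.081,-0.097,-0.025],"turn": [0,0,0]},
  {"slide": [-0.081,-0.097,-0.022],"turn": [0,0,0]},
  {"slide": [-0.081,-0.097,-0.022],"turn": [0,0,0]},
])

```text
time_s: 10.15
position: [0.6385, -0.0285, 0.1394]
orientation: [0.195, 0.981, 0.0, -0.001]
wrist_force: [0.3, 0.2, -2.1]
grip_width: 0.273
```

```bash
python3 look.py .6395 -.0295 hov2
```

```text
t 10.15 pos [ 0.6385 -0.0285  0.1394] yaw_y 67.56 tilt z [-1.6e-03  6.0e-04 -1.0e+00] F [ 0.27  0.24 -2.07] grip 0.273 q [-0.16  0.16  1.66  0.    1.33 -1.34]
  -> [0.6395, -0.0295, 0.1375] slide [-0.0013 -0.0005  0.0019]
  -> [0.6395, -0.0295, 0.1185] slide [-0.0014 -0.0005  0.0209]
  turn [-0.     -0.0017  0.0011]
```

View pics/hov2.png

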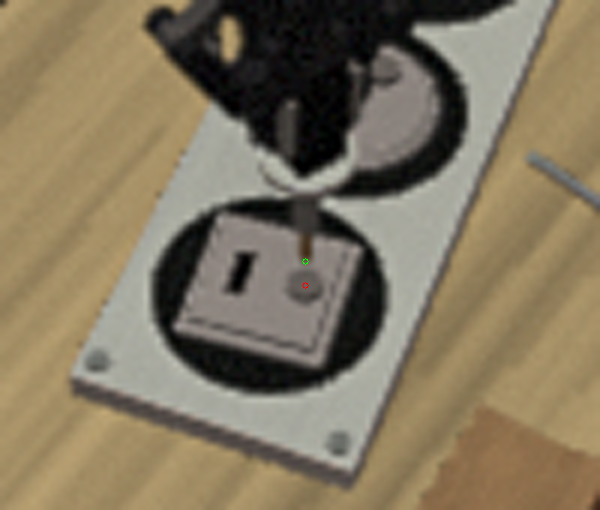

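servo_tool([
  {"slide": [-0.001,0,0.007],"turn": [0,0,0]},
  {"slide": [-0.001,0,0.013],"turn": [0,0,0]},
  {"slide": [-0.001,0,0.017],"turn": [0,0,0]},
  {"slide": [-0.001,0,0.02],"turn": [0,0,0]},
  {"slide": [-0.001,0,0.022],"turn": [0,0,0]},
  {"slide": [-0.001,0,0.022],"turn": [0,0,0]},
])

```text
time_s: 10.95
position: [0.6401, -0.0299, 0.1186]
orientation: [0.195, 0.981, 0.0, -0.0]
wrist_force: [-1.5, 0.8, 2.6]
grip_width: 0.274
```

```bash
python3 look.py .6395 -.0295 press2; python3 -c "
from tool import *
plan([.59,.202,.1185])"
```

```text
t 10.95 pos [ 0.6401 -0.0299  0.1186] yaw_y 67.5 tilt z [-0.e+00  2.e-04 -1.e+00] F [-1.51  0.85  2.56] grip 0.274 q [-0.16  0.18  1.67  0.    1.29 -1.34]
  -> [0.6395, -0.0295, 0.1375] slide [ 0.0008  0.0002 -0.0189]
  -> [0.6395, -0.0295, 0.1185] slide [0.0008 0.0002 0.0001]
  turn [ 0.0002 -0.0001 -0.0001]
t 11.0 pos [ 0.6402 -0.03    0.1187] yaw_y 67.5 tilt z [ 2.e-04  1.e-04 -1.e+00] F [-1.44  0.61  2.6 ] grip 0.275 q [-0.16  0.18  1.67  0.    1.29 -1.34]
  -> [0.59, 0.202, 0.1185] slide [0.1352 0.1951 0.0002]
```

View pics/press2.png

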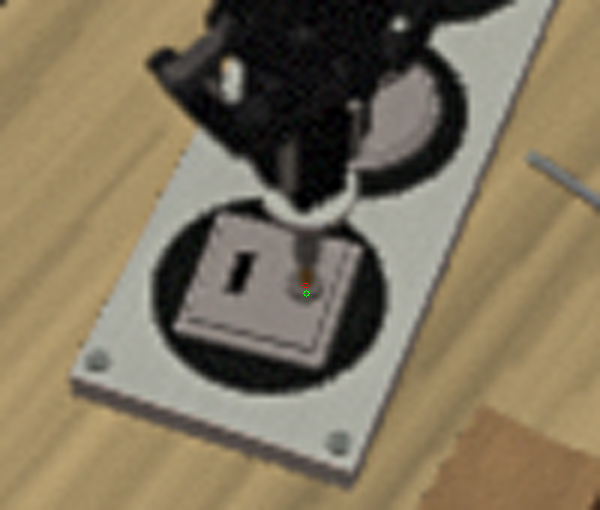

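servo_tool([
  {"slide": [0,0,0],"turn": [0,0,0]},
  {"slide": [0,0,0],"turn": [0,0,0]},
  {"slide": [0,0,0],"turn": [0,0,0]},
  {"slide": [0,0,-0.01],"turn": [0,0,0]},
  {"slide": [0,0,-0.026],"turn": [0,0,0]},
  {"slide": [0.016,0.023,-0.035],"turn": [0,0,0]},
  {"slide": [0.045,0.065,-0.035],"turn": [0,0,0]},
  {"slide": [0.078,0.112,-0.035],"turn": [0,0,0]},
  {"slide": [0.108,0.156,-0.035],"turn": [0,0,0]},
  {"slide": [0.128,0.185,-0.03],"turn": [0,0,0]},
  {"slide": [0.135,0.195,-0.022],"turn": [0,0,0]},
  {"slide": [0.135,0.195,-0.022],"turn": [0,0,0]},
])

```text
time_s: 12.5
position: [0.5895, 0.2017, 0.1396]
orientation: [0.195, 0.981, -0.001, -0.001]
wrist_force: [0.2, 0.7, -1.9]
grip_width: 0.271
```

```bash
python3 look.py .590 .202 hov3
```

```text
t 12.5 pos [0.5895 0.2017 0.1396] yaw_y 67.55 tilt z [-0.0013 -0.001  -1.    ] F [ 0.18  0.73 -1.92] grip 0.271 q [ 0.21  0.12  1.7  -0.    1.32 -0.97]
  -> [0.59, 0.202, 0.1375] slide [-0.0003  0.0004  0.0021]
  -> [0.59, 0.202, 0.1185] slide [-0.0003  0.0005  0.0211]
  turn [-0.0014 -0.0008  0.0009]
```

View pics/hov3.png

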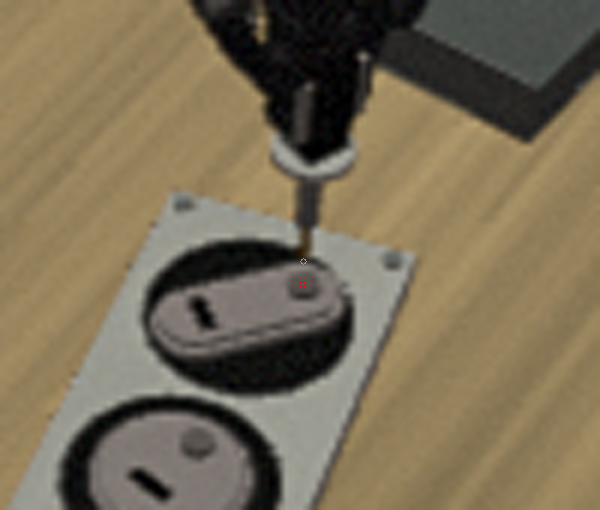

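Aligned over the oblong land. Press as before.

servo_tool([
  {"slide": [0,0,0.007],"turn": [0,0,0]},
  {"slide": [0,0,0.013],"turn": [0,0,0]},
  {"slide": [0,0,0.017],"turn": [0,0,0]},
  {"slide": [0,0,0.02],"turn": [0,0,0]},
  {"slide": [0,0,0.022],"turn": [0,0,0]},
  {"slide": [0,0,0.022],"turn": [0,0,0]},
])

```text
time_s: 13.3
position: [0.5903, 0.2016, 0.1187]
orientation: [0.195, 0.981, -0.0, 0.0]
wrist_force: [-1.7, -1.5, 1.6]
grip_width: 0.271
```

```bash
python3 look.py .590 .202 press3; python3 - <<'E'
from h import *
from tool import *
plan([.5584,-.2725,.23])
# seat measurement from first image and lift image (fork top)
L=np.load("/tmp/lift.npz"); P=cloud("scene",L['d']).reshape(-1,3)
m=P[(P[:,0]>.5)&(P[:,0]<.66)&(P[:,1]>-.36)&(P[:,1]<-.2)&(abs(P[:,2]-.110)<.006)]
r=cv2.minAreaRect((m[:,:2]*1000).astype(np.float32)); print(r)
a=np.radians(-22.6); ex=np.array([np.cos(a),np.sin(a)]); ey=np.array([-ex[1],ex[0]])
q=m[:,:2]; u=q@ex; v=q@ey; print("z",np.median(m[:,2]))
print("u",np.percentile(u,[0,1,99,100]),"v",np.percentile(v,[0,1,99,100]))
# slot in front region
f=(u<np.percentile(u,1)+.024); vv=np.sort(v[f]); g=np.diff(vv); i=g.argmax(); print("slot edges",vv[i],vv[i+1],"mid",(vv[i]+vv[i+1])/2)
back=u.max(); 
for tcp in ([.5583,-.2722],): print("probe uv",np.array(tcp)@ex,np.array(tcp)@ey)
sl=abs(v-(vv[i]+vv[i+1])/2)<.008; print("slot end u",u[sl].min())
E
```

```text
t 13.3 pos [0.5903 0.2016 0.1187] yaw_y 67.5 tilt z [ 5.e-04 -4.e-04 -1.e+00] F [-1.67 -1.46  1.65] grip 0.271 q [ 0.21  0.14  1.71 -0.    1.29 -0.97]
  -> [0.59, 0.202, 0.1375] slide [ 0.0004  0.0002 -0.0188]
  -> [0.59, 0.202, 0.1185] slide [0.0004 0.0002 0.0002]
  turn [-0.0002  0.0007 -0.    ]
t 13.35 pos [0.5903 0.2017 0.1188] yaw_y 67.5 tilt z [ 7.e-04 -2.e-04 -1.e+00] F [-0.78 -1.28  2.29] grip 0.274 q [ 0.21  0.14  1.71 -0.    1.29 -0.97]
  -> [0.5584, -0.2725, 0.23] slide [-0.1521 -0.4503 -0.1111]
((566.8213500976562, -276.8216857910156), (56.1973876953125, 72.46693420410156), 67.45780944824219)
z 0.11049500010199459
u [0.59341727 0.59487502 0.66530162 0.66590204] v [-0.06580163 -0.06558603 -0.01011375 -0.00961071]
slot edges -0.04972097369740582 -0.025639009352047125 mid -0.037679991524726474
probe uv 0.6200334510421758 -0.036745742457184954
slot end u 0.6322724386919412
```

View pics/press3.png

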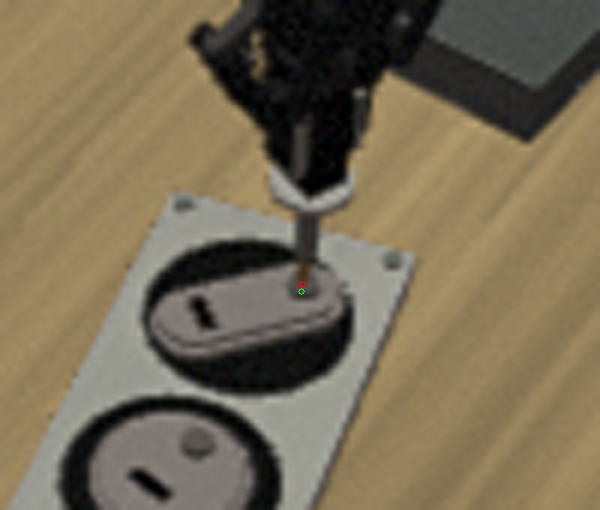

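servo_tool([
  {"slide": [0,0,0],"turn": [0,0,0]},
  {"slide": [0,0,0],"turn": [0,0,0]},
  {"slide": [0,0,0],"turn": [0,0,0]},
  {"slide": [0,0,-0.01],"turn": [0,0,0]},
  {"slide": [0,0,-0.035],"turn": [0,0,0]},
  {"slide": [-0.01,-0.03,-0.07],"turn": [0,0,0]},
  {"slide": [-0.025,-0.075,-0.1],"turn": [0,0,0]},
  {"slide": [-0.041,-0.122,-0.11],"turn": [0,0,0]},
  {"slide": [-0.058,-0.172,-0.111],"turn": [0,0,0]},
  {"slide": [-0.076,-0.224,-0.111],"turn": [0,0,0]},
  {"slide": [-0.094,-0.276,-0.111],"turn": [0,0,0]},
  {"slide": [-0.11,-0.326,-0.111],"turn": [0,0,0]},
])

```text
time_s: 14.85
position: [0.5665, -0.1428, 0.2293]
orientation: [0.195, 0.981, 0.001, 0.0]
wrist_force: [1.1, -0.2, -0.6]
grip_width: 0.275
```

```bash
python3 -c "
from tool import *
plan([.5582,-.2725,.23],yaw=67.5)"
```

```text
t 14.85 pos [ 0.5665 -0.1428  0.2293] yaw_y 67.49 tilt z [ 4.e-04  1.e-03 -1.e+00] F [ 1.13 -0.19 -0.63] grip 0.275 q [-0.37 -0.04  1.71  0.    1.47 -1.55]
  -> [0.5582, -0.2725, 0.23] slide [-0.042  -0.123  -0.0009]
  turn [ 0.0011 -0.     -0.0001]
```

servo_tool([
  {"slide": [-0.017,-0.05,0],"turn": [0,0,0]},
  {"slide": [-0.031,-0.09,0],"turn": [0,0,0]},
  {"slide": [-0.039,-0.115,0],"turn": [0,0,0]},
  {"slide": [-0.042,-0.124,0],"turn": [0,0,0]},
  {"slide": [-0.042,-0.124,0],"turn": [0,0,0]},
  {"slide": [-0.042,-0.124,0],"turn": [0,0,0]},
  {"slide": [-0.042,-0.124,0],"turn": [0,0,0]},
])

```text
time_s: 15.72
position: [0.5585, -0.271, 0.2293]
orientation: [0.194, 0.981, 0.0, 0.0]
wrist_force: [-0.5, 0.1, -1.3]
grip_width: 0.277
```

```bash
python3 - <<'E'
from tool import *
from rig import get_image
from h import *
s,p0,R=st(); plan([.5582,-.2725,.1305],yaw=67.5)
p,d=get_image("scene"); q=cv2.resize(p[210:340,150:290],None,fx=4.3,fy=4.3,interpolation=cv2.INTER_CUBIC)
cv2.imwrite("pics/seat1.png",q[:,:,::-1])
P=cloud("scene",d).reshape(-1,3); Q=P[(np.hypot(P[:,0]-.558,P[:,1]+.2725)<.035)&(P[:,2]>.125)]
for z in np.arange(.125,.20,.012):
    m=Q[abs(Q[:,2]-z)<.006]
    if len(m): print(round(z,3),len(m),np.median(m[:,:2],0).round(4))
E
```

```text
t 15.72 pos [ 0.5585 -0.271   0.2293] yaw_y 67.57 tilt z [ 1.e-04  3.e-04 -1.e+00] F [-0.54  0.13 -1.25] grip 0.277 q [-0.57  0.04  1.63  0.    1.47 -1.75]
  -> [0.5582, -0.2725, 0.1305] slide [-0.0003 -0.0015  0.0988]
  turn [ 0.0003 -0.0001  0.0013]
0.137 1 [ 0.561 -0.272]
0.149 9 [ 0.5611 -0.2731]
0.161 7 [ 0.5609 -0.2738]
0.173 17 [ 0.5637 -0.2748]
0.185 15 [ 0.5639 -0.2749]
```

View pics/seat1.png

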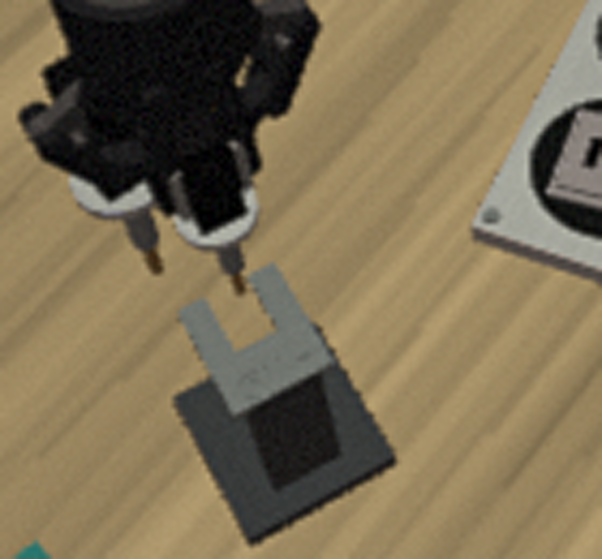

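servo_tool([
  {"slide": [0,-0.001,0.015],"turn": [0,0,0]},
  {"slide": [0,-0.001,0.04],"turn": [0,0,0]},
  {"slide": [0,-0.001,0.065],"turn": [0,0,0]},
  {"slide": [0,-0.001,0.083],"turn": [0,0,0]},
  {"slide": [0,-0.001,0.092],"turn": [0,0,0]},
  {"slide": [0,-0.001,0.096],"turn": [0,0,0]},
  {"slide": [0,-0.001,0.098],"turn": [0,0,0]},
  {"slide": [0,-0.001,0.098],"turn": [0,0,0]},
])

```text
time_s: 16.77
position: [0.5582, -0.2733, 0.1321]
orientation: [0.195, 0.981, -0.0, 0.001]
wrist_force: [-0.5, -0.0, -1.7]
grip_width: 0.274
```

```bash
python3 - <<'E'
from tool import *
from rig import get_image
from h import *
plan([.5582,-.2725,.1305],yaw=67.5)
p,d=get_image("scene"); q=cv2.resize(p[210:340,150:290],None,fx=4.3,fy=4.3,interpolation=cv2.INTER_CUBIC)
cv2.imwrite("pics/seat2.png",q[:,:,::-1])
E
```

```text
t 16.77 pos [ 0.5582 -0.2733  0.1321] yaw_y 67.49 tilt z [ 1.1e-03 -7.0e-04 -1.0e+00] F [-0.46 -0.05 -1.68] grip 0.274 q [-0.57  0.12  1.71  0.    1.31 -1.75]
  -> [0.5582, -0.2725, 0.1305] slide [0.0003 0.0007 0.0016]
  turn [-0.0002  0.0013 -0.0001]
```

View pics/seat2.png

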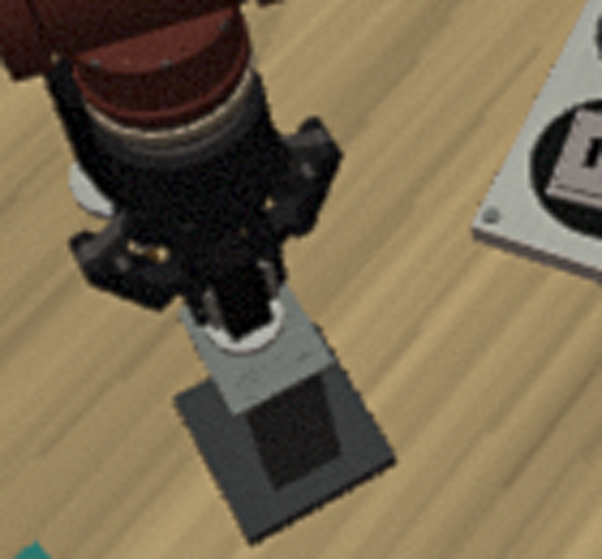

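servo_tool([
  {"slide": [0,0.0005,0.0005],"turn": [0,0,0]},
  {"slide": [0,0.0005,0.001],"turn": [0,0,0]},
  {"slide": [0,0.0005,0.001],"turn": [0,0,0]},
  {"slide": [0,0.0005,0.001],"turn": [0,0,0]},
])

```text
time_s: 17.32
position: [0.5582, -0.2726, 0.1305]
orientation: [0.195, 0.981, -0.0, 0.0]
wrist_force: [0.7, 0.9, -0.3]
grip_width: 0.276
```

```bash
python3 -c "
from tool import *
plan([.5582,-.2725,.1305],yaw=67.5)"
```

```text
t 17.32 pos [ 0.5582 -0.2726  0.1305] yaw_y 67.49 tilt z [ 4.e-04 -2.e-04 -1.e+00] F [ 0.69  0.93 -0.26] grip 0.276 q [-0.57  0.12  1.71  0.    1.31 -1.75]
  -> [0.5582, -0.2725, 0.1305] slide [0.     0.0001 0.    ]
  turn [-0.      0.0005 -0.0001]
```

servo_tool([
  {"slide": [0,0,0.0005],"turn": [0,0,0]},
  {"slide": [0,0,0.0005],"turn": [0,0,0]},
  {"slide": [0,0,0.0005],"turn": [0,0,0]},
])

```text
time_s: 17.7
position: [0.5582, -0.2727, 0.1305]
orientation: [0.195, 0.981, -0.0, 0.0]
wrist_force: [-2.2, 0.9, 4.0]
grip_width: 0.271
```

servo_tool([
  {"slide": [0,0,0],"turn": [0,0,0]},
  {"slide": [0,0,0],"turn": [0,0,0]},
  {"slide": [0,0,0],"turn": [0,0,0]},
  {"slide": [0,0,0],"turn": [0,0,0]},
], claw=0.045)

```text
time_s: 18.2
position: [0.558, -0.2726, 0.1296]
orientation: [0.195, 0.981, 0.0, -0.0]
wrist_force: [-0.6, 0.1, -1.3]
grip_width: 0.527
```

servo_tool([
  {"slide": [0,0,0],"turn": [0,0,0]},
  {"slide": [0,0,0],"turn": [0,0,0]},
  {"slide": [0,0,-0.01],"turn": [0,0,0]},
  {"slide": [0,0,-0.03],"turn": [0,0,0]},
  {"slide": [0,0,-0.06],"turn": [0,0,0]},
  {"slide": [0,0,-0.1],"turn": [0,0,0]},
  {"slide": [0,0,-0.15],"turn": [0,0,0]},
  {"slide": [0.03,0.04,-0.18],"turn": [0,0,0]},
  {"slide": [0.06,0.08,-0.18],"turn": [0,0,0]},
  {"slide": [0.09,0.12,-0.18],"turn": [0,0,0]},
  {"slide": [0.11,0.16,-0.18],"turn": [0,0,0]},
  {"slide": [0.11,0.16,-0.18],"turn": [0,0,0]},
], claw=0.075)

```text
time_s: 19.7
position: [0.5176, -0.0804, 0.3123]
orientation: [0.193, 0.981, -0.0, 0.002]
wrist_force: [-0.2, -0.1, -0.1]
grip_width: 0.884
```

```bash
python3 - <<'E'
from tool import *
from rig import get_image
from h import *
plan([.5582,-.2725,.1305],yaw=67.5)
for c in ["scene","top"]:
    p,d=get_image(c)
    cv2.imwrite(f"pics/end_{c}.png",cv2.resize(p[180:400,100:320] if c=="scene" else p,None,fx=2.6 if c=="scene" else 1,fy=2.6 if c=="scene" else 1,interpolation=cv2.INTER_CUBIC)[:,:,::-1])
    P=cloud(c,d).reshape(-1,3)
    m=P[(abs(P[:,0]-.558)<.035)&(abs(P[:,1]+.2725)<.035)&(P[:,2]>.172)&(P[:,2]<.19)]
    if len(m)>5: print(c,cv2.minAreaRect((m[:,:2]*1000).astype(np.float32)),np.median(m[:,2]),len(m))
E
```

```text
t 19.7 pos [ 0.5176 -0.0804  0.3123] yaw_y 67.72 tilt z [ 3.4e-03 -7.0e-04 -1.0e+00] F [-0.24 -0.12 -0.12] grip 0.884 q [-0.3  -0.23  1.74  0.    1.62 -1.48]
  -> [0.5582, -0.2725, 0.1305] slide [-0.1097 -0.1625  0.182 ]
  turn [0.0007 0.0034 0.0039]
scene ((558.84130859375, -273.109375), (23.93497657775879, 26.064990997314453), 67.62860870361328) 0.18036830266757714 136
top ((558.088134765625, -271.4737243652344), (23.797800064086914, 24.369091033935547), 67.75321960449219) 0.17840261266218282 88
```

View pics/end_scene.png

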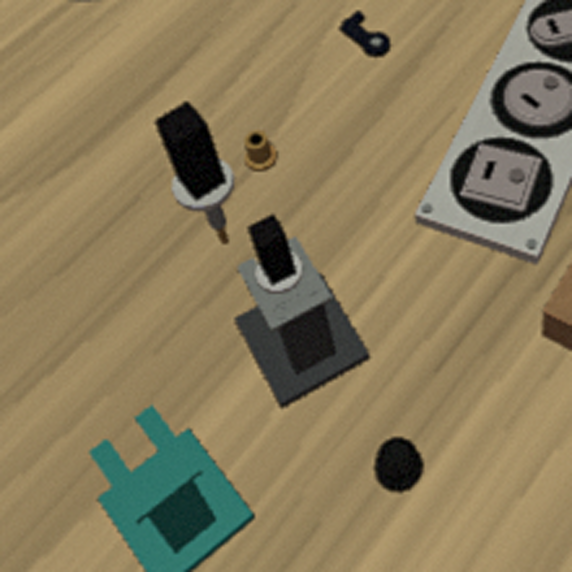

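View pics/end_top.png

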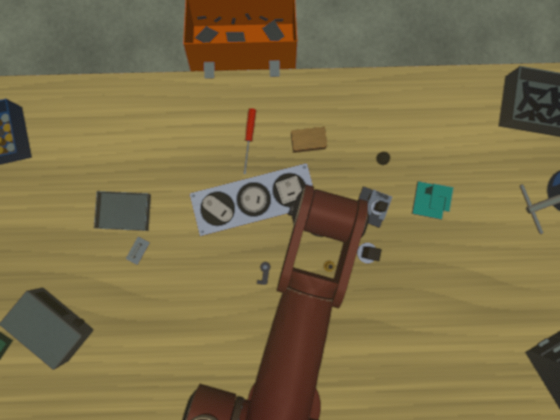

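```bash
python3 -c "
from rig import bot
print(bot.sign_off())"
```

```text
the job is handed in; nothing more can be done
None
```

I took the smaller probe (24 mm grip) out of the steel fork and pressed it upright onto the round, then the square, then the oblong land. I then hung it back in the fork and let go. I handed the job in at about 20 s of the 58 s allowed.

- **Presses:** The pictures showed the tip on each land. I can't read the plunger directly. Wrist force, after allowing for the probe's 2 N weight, was about 4.1 N (round), 4.6 N (square) and 3.7–4.3 N (oblong). That puts the give at roughly 5–7.5 mm, short of the 12 mm bottom. Each press rested for a little over half a second.
- **Last check:** The probe hangs upright with its grip top at 0.178–0.180 m, the same yaw as before, and within 1 mm of its starting position in both cameras. The arm is clear and the bystanders look unmoved by eye.
- **Disagreements:** The two cameras differ by 1–2 mm, which is within their calibration. Just before I let go, the collar was pressing on the fork with a brief 4–6 N, and the probe settled normally.

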